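Empty the parts scoop and hang it up

TASK

Tip all six connector shells out of the handled metal scoop into the blue bin, then hang the empty scoop by its handle on the hook of the stand, so that it hangs freely and upright, and let go. The hook can be clamped at different heights on its post, so find its height by touch or by eye; leave the black case, the pot and the screwdriver where they are.

Things in the scene. Friction and masses are not known exactly. Their poses are not given: they have to be found in the camera images.
- scoop: Aluminium open tub, 0.13 to 0.21 kg, walls 3 mm, x -54 to 27, y -47 to 47 mm. Origin: under its floor, below the handle's middle; z up. Floor flat from x=-19 to 27, back wall at x=27 is 46 mm high; sides 46 mm, along the lip 27 mm. Starts upright on the bench, lip (-x) within 0.8 rad of facing the robot side, six shells in it.
- scoop_handle (a point): Middle of the fixed handle, 90 mm above the scoop's origin: a straight flat strap along the scoop's y, 6 mm thick (x), 12 mm tall (z 84 to 96), 88 mm free between two end straps that rise from the sides at y=-45 and 45 (12 mm wide in x). 38 mm free from its underside down to the level of the back wall's top.
- scoop_lip (a point): Middle of the pouring lip's edge: 52 mm to -x of the handle, 24 mm above the scoop's origin. From the flat floor a ramp rises at 35 degrees to it; the shells are tipped out over it.
- bin: Blue plastic storage bin, open on top, 150 (x) x 180 (y) x 55 mm high, walls 4 mm, 0.5 kg, loose on the bench. Origin: centre of its underside.
- stand: Fixed steel stand: base disc 100 mm across, 12 mm high; post 16 mm thick, 195 mm high. Origin: centre of the base's underside, z up. A hook of 8 mm rod, clamped to the post by a 24 mm block, points to -x. ITS HEIGHT IS NOT GIVEN: the axis of its straight part is 130 to 190 mm above the bench. The clamp does not slip under pushes below 40 N.
- hook_line (a point): Point on the bench straight below the hook's seat, axes like the stand's. The hook, along -x from the post's axis: level and straight to 45 mm; seat (a dip 5 mm deep) at 60 mm; level again at 75 mm; then turned up to the tip at 85 mm. The tip's round end reaches 89 mm out and 18 mm above the straight part's axis.
- shell0: One of six alike turned steel connector shells, 13 g: a flange 16 mm across and 5 mm high with a barrel 13.6 mm across on it, 16 mm high in all, standing in the scoop at the start. Origin: centre of the flange's outer face.
- shell1: One of six alike turned steel connector shells, 13 g: a flange 16 mm across and 5 mm high with a barrel 13.6 mm across on it, 16 mm high in all, standing in the scoop at the start. Origin: centre of the flange's outer face.
- shell2: One of six alike turned steel connector shells, 13 g: a flange 16 mm across and 5 mm high with a barrel 13.6 mm across on it, 16 mm high in all, standing in the scoop at the start. Origin: centre of the flange's outer face.
- shell3: One of six alike turned steel connector shells, 13 g: a flange 16 mm across and 5 mm high with a barrel 13.6 mm across on it, 16 mm high in all, standing in the scoop at the start. Origin: centre of the flange's outer face.
- shell4: One of six alike turned steel connector shells, 13 g: a flange 16 mm across and 5 mm high with a barrel 13.6 mm across on it, 16 mm high in all, standing in the scoop at the start. Origin: centre of the flange's outer face.
- shell5: One of six alike turned steel connector shells, 13 g: a flange 16 mm across and 5 mm high with a barrel 13.6 mm across on it, 16 mm high in all, standing in the scoop at the start. Origin: centre of the flange's outer face.
- case: Bystander: flat black case with white top, 75 x 100 x 34 mm. Origin: centre of its underside.
- pot: Bystander: small black open pot, 48 mm across, 45 mm high. Origin: centre of its underside.
- driver: Bystander: screwdriver with black handle, 170 mm long, lying along its x. Origin: under its middle.
Not all that is in view belongs to the job. Of the things shaped like the stand, the steel one is meant.

How it is judged:
On the way, in this order (a step that is already met when the one before it is completed fails the run):
1. all six shells lie in the bin (x of shell0 in the frame of bin between -0.072 and 0.072 m and y of shell0 in the frame of bin between -0.087 and 0.087 m and z of shell0 in the frame of bin between 0 and 0.05 m and x of shell1 in the frame of bin between -0.072 and 0.072 m and y of shell1 in the frame of bin between -0.087 and 0.087 m and z of shell1 in the frame of bin between 0 and 0.05 m and x of shell2 in the frame of bin between -0.072 and 0.072 m and y of shell2 in the frame of bin between -0.087 and 0.087 m and z of shell2 in the frame of bin between 0 and 0.05 m and x of shell3 in the frame of bin between -0.072 and 0.072 m and y of shell3 in the frame of bin between -0.087 and 0.087 m and z of shell3 in the frame of bin between 0 and 0.05 m and x of shell4 in the frame of bin between -0.072 and 0.072 m and y of shell4 in the frame of bin between -0.087 and 0.087 m and z of shell4 in the frame of bin between 0 and 0.05 m and x of shell5 in the frame of bin between -0.072 and 0.072 m and y of shell5 in the frame of bin between -0.087 and 0.087 m and z of shell5 in the frame of bin between 0 and 0.05 m), for 0.2 s.
2. then the scoop hangs on the hook by its handle (contact force between scoop and stand above 0.4 N and x of scoop_handle in the frame of hook_line between -0.022 and 0.022 m and y of scoop_handle in the frame of hook_line between -0.025 and 0.025 m and height (world z) of scoop_handle between 0.123 and 0.21 m and angle between scoop's own z axis and vertical below 0.4 rad), for 0.2 s.
At the end, for the whole second after the job is handed in: All six shells lie in the bin below its rim; the bin stands flat. The hook carries the scoop by its handle: handle middle within 22 mm along and 25 mm across the hook of its seat and 123 to 210 mm above the bench, scoop within 0.4 rad of upright and at rest (all of step 1 and all of step 2 and linear speed of scoop below 0.03 m/s and angular speed of scoop below 0.4 rad/s and angle between bin's own z axis and vertical below 0.1 rad and height (world z) of bin below 0.01 m); the robot touches nothing.
It fails at once if the black case is pushed more than 30 mm from its place (distance of case from where it was at the start of the episode above 0.03 m).
It fails at once if the pot is pushed more than 30 mm from its place (distance of pot from where it was at the start of the episode above 0.03 m).
It fails at once if the screwdriver is pushed more than 30 mm from its place (distance of driver from where it was at the start of the episode above 0.03 m).
It also fails if it takes over 70 s, if anything falls off the work surface, if the arm or the gripper's body presses on something with over 40 N, if the wrist force passes 120 N, or if a joint passes its speed limit or range.

ROBOT

A 6-joint arm with a two-finger parallel gripper is mounted at the origin on the work surface. World frame = base frame: x ahead of the robot, y to its left, z up, the work surface at z = 0. Lengths are in m, angles in rad, forces in N, time in s.
With the tool pointing down it reaches from about 0.35 to 0.875 m from the base axis. Payload 4.2 kg.
Tool frame: the origin (TCP) lies at the very end of the fingers, on their centre line; the grasp point (between the pads) lies 19 mm behind it; z points along the fingers, y is the line along which they close (so a half turn about z gives the same grasp; the last joint's range is limited). The gripper opens to 85 mm and grips with 20 to 120 N. Pads are 22 mm wide; open, the fingers measure 114 mm over their backs; the gripper's body (76 mm by 85 mm) begins 54 mm behind the grasp point. The pads swing forward as they close: fully open they stand 13 mm farther back than shut.
Start: joints at [-0.939, 0.385, 0.008, 0, -1.194, -0.259], TCP at [0.228, -0.582, 0.231] pointing down, gripper open.
Joint ranges: [-3.14, 3.14], [-1.21, 2.06], [-1.07, 1.41], [-3.16, 2.05], [-2.99, -0.16], [-3.1, 3.1]. Speed limits (rad/s): [2.79, 2.79, 3.14, 3.14, 3.14, 3.14].

INTERFACE

Orientations are given as a unit quaternion [w, x, y, z].
In Python, from rig import robot gives the robot as it stands. The module is installed in compiled form; this text tells all that it offers.
- The arm moves only by the tool arm_command, never from a script. Its argument "rows" is a list of rows, each an object with "xyz": the shift along the tool's x, y, z in units of 30 mm (1.0 is 30 mm), a list of three; "turn": the turn about the tool's z in units of 6 degrees (1.0 is 6 degrees). A call has 1 to 5 rows; each row is the pose to reach, as a shift and turn from the pose commanded when the call began, along the tool's axes at that moment; what a row does not reach only later rows make up. A row lasts 1/10 s, in which the tool goes at most 50 mm and 8.59 degrees, less where a joint would pass 70% of its speed; a pose out of reach is approached as far as the arm can. A call with a gripper value outside its range is refused whole. "claw" is the opening, from -1 (shut) to 1 (fully open), so that 0 is half open, set as the call begins (left out, the last holds). The fingers move at their own pace and stop on an object; the grip force is fixed at half the most. Time passes only in rows, so rows that repeat a pose let the fingers close. It gives the time, the measured TCP pose, the force, the opening and the grip force at its end, in the units of the state.
- robot.observe(): the state, without advancing time (a new reading comes with each control period).
- robot.read_camera(name): name is "scene" or "top"; returns the picture (480x640x3 uint8, red, green, blue); there is no depth.
- robot.get_calibration(name): a dict with "K" (3x3 intrinsics, pixels), "k1" (the pictures are not rectified: a ray, as slopes to the right and down, at radius r is drawn at 1 + k1 r^2 times it, then the intrinsics apply), "cam_to_world" (4x4, takes a point from camera to world coordinates). Camera axes: x right, y down, z forward; pixel columns grow to the right and rows downward; lengths in m; the calibration is good to about 2 mm. A picture is of the moment at which its call begins. get_calibration takes no time and is no camera call.
- robot.sign_off(): hands the job in; it is judged then, once.
The state is a dict: "clock": time; "joint_positions": joint angles; "dq": joint speeds; "joint_torque": joint torques, N m; "eef_pos": TCP position; "eef_rot": TCP orientation; "ft_force": force on the tool from outside, world axes, zero at the start; "torque": the same for the moment, N m; "finger_gap": opening from 0.0 (shut) to 1.0 (fully open); "finger_force": force on a finger pad.
Only numpy, scipy, OpenCV 4.12 (cv2) and the standard library are available. Lean on these libraries where they do the work, as an engineer would, in place of code of your own. Each camera call takes 0.05 s, during which the arm holds its last target. There are 200 camera calls.

## Working session

There is one attempt and no reset: what is moved stays moved. The work goes in short steps, Python scripts to look and compute and a tool call to move; the robot and the scene stay as the last step left them, time stands still between calls to the robot, and variables do not carry over. Pictures are saved under pics/ and viewed, at most 10 in all, crops included, and the job is handed in when it is done.

Besides the shell and the picture viewer there is one more tool, called by a JSON object that holds its "fn" and its "kwargs". arm_command: Moves the arm, as the interface text tells. Its arguments: {"type":"object","properties":{"rows":{"type":"array"},"claw":{"type":"number"}},"required":["rows"]}

```bash
mkdir -p pics
cat > h.py <<'E'
import numpy as np,cv2
from rig import robot
from scipy.spatial.transform import Rotation as R
def snap(n,f,crop=None,s=1):
    im=robot.read_camera(n)[:,:,::-1].copy(); cv2.imwrite('pics/raw_'+f,im)
    if crop: x0,y0,x1,y1=crop; im=im[y0:y1,x0:x1]
    cv2.imwrite('pics/'+f,cv2.resize(im,None,fx=s,fy=s,interpolation=cv2.INTER_CUBIC))
def ray(n,u,v):
    c=robot.get_calibration(n);K=np.array(c['K'],float);T=np.array(c['cam_to_world'])
    p=cv2.undistortPoints(np.array([[[u,v]]],float),K,np.array([c['k1'],0,0,0.]))[0,0]
    return T[:3,3],T[:3,:3]@np.array([p[0],p[1],1])
def atz(n,u,v,z):
    o,d=ray(n,u,v); return o+d*(z-o[2])/d[2]
def proj(n,P):
    c=robot.get_calibration(n);K=np.array(c['K'],float);T=np.linalg.inv(np.array(c['cam_to_world']))
    P=np.atleast_2d(P)@T[:3,:3].T+T[:3,3]
    return cv2.projectPoints(P,np.zeros(3),np.zeros(3),K,np.array([c['k1'],0,0,0.]))[0][:,0]
E
python3 - <<'E'
from h import *
snap('scene','s0.png');snap('top','t0.png')
for n in('scene','top'):
    c=robot.get_calibration(n);print(np.round(c['cam_to_world'],3),c['K'],c['k1'])
o=robot.observe();print(o['eef_pos'],o['eef_rot'],R.from_quat(np.roll(o['eef_rot'],-1)).as_matrix().round(3))
E
```

```text
[[-0.482  0.517 -0.708  1.393]
 [ 0.876  0.299 -0.378  0.34 ]
 [ 0.016 -0.802 -0.597  0.715]
 [ 0.     0.     0.     1.   ]] [[542.91357181   0.         320.01621965]
 [  0.         542.91357181 237.41168229]
 [  0.           0.           1.        ]] 0.036644657444402394
[[-0.007 -0.996  0.088  0.538]
 [-1.     0.008  0.007 -0.107]
 [-0.007 -0.088 -0.996  1.098]
 [ 0.     0.     0.     1.   ]] [[523.23089847   0.         319.15919273]
 [  0.         523.23089847 244.8101558 ]
 [  0.           0.           1.        ]] 0.01392739462864445
[ 0.22744718 -0.58156567  0.23031053] [-2.36859030e-04 -1.85232910e-01  9.82694119e-01  9.90308159e-04] [[-0.931 -0.364 -0.001]
 [-0.364  0.931  0.002]
 [ 0.     0.002 -1.   ]]
```

View pics/s0.png

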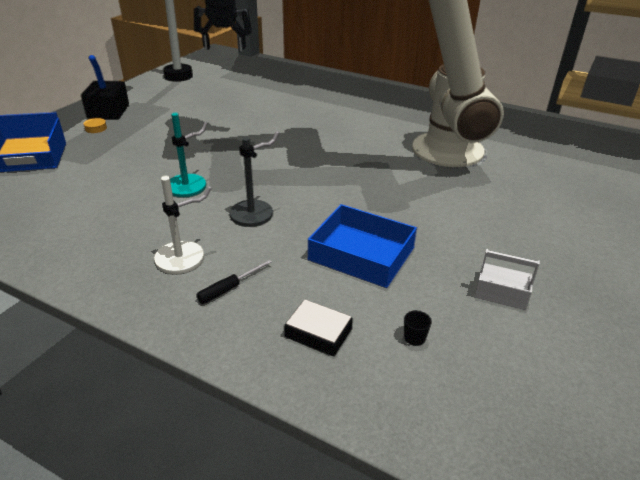

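View pics/t0.png

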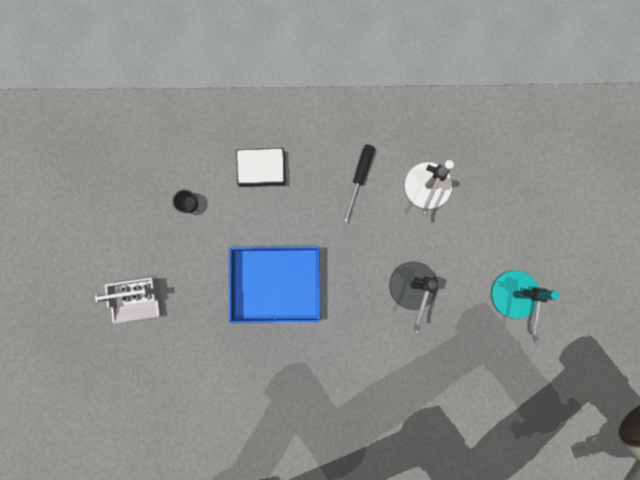

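Stand candidates are white (scene 180,257), dark grey (scene 250,212), teal (scene 186,185) and one in the background (178,72). Dark grey looks like bare steel, since the others are painted or off the work area. I'll confirm this in an enlarged montage.

Run:
```python
from h import *
t=cv2.imread('pics/raw_t0.png');s=cv2.imread('pics/raw_s0.png')
f=lambda im,x,y,w,h,k:cv2.resize(im[y:y+h,x:x+w],None,fx=k,fy=k,interpolation=cv2.INTER_CUBIC)
# each 400x300
a=f(t,85,255,100,75,4);b=f(t,370,260,100,75,4);c=f(s,150,105,160,120,2.5);d=f(s,462,235,100,75,4)
cv2.imwrite('pics/m1.png',np.vstack([np.hstack([a,b]),np.hstack([c,d])]))
for n,u,v in[('bin rim TL',230,247),('TR',320,247),('BR',320,321),('BL',230,321)]: print(n,atz('top',u,v,.055).round(3))
print('case',atz('top',261,167,.034),'pot',atz('top',186,202,.045))
```

```text
bin rim TL [0.627 0.079 0.055]
TR [ 0.626 -0.102  0.055]
BR [ 0.479 -0.101  0.055]
BL [0.48  0.077 0.055]
case [0.79457293 0.01937968 0.034     ] pot [0.72069098 0.17075143 0.045     ]
```

View pics/m1.png

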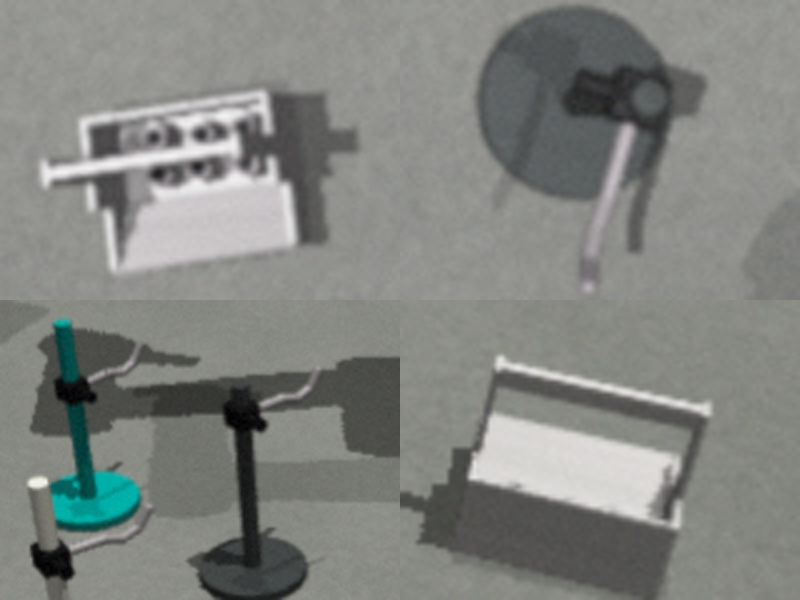

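```bash
cat >> h.py <<'E'
def tri(uv1,uv2):
    (o1,d1),(o2,d2)=ray('top',*uv1),ray('scene',*uv2)
    A=np.c_[d1,-d2];s=np.linalg.lstsq(A,o2-o1,rcond=None)[0]
    p,q=o1+d1*s[0],o2+d2*s[1];return (p+q)/2,np.linalg.norm(p-q)
E
python3 - <<'E'
from h import *
np.set_printoptions(precision=4,suppress=True)
l,r=atz('top',96.3,298.3,.096),atz('top',144.5,291.8,.096);print('handle',l,r,(l+r)/2,np.linalg.norm(l-r))
l2,r2=atz('top',113.3,322.5,.027),atz('top',158,315.8,.027);print('lip',l2,r2,(l2+r2)/2,np.linalg.norm(l2-r2))
b1,b2=atz('top',105.5,285,.046),atz('top',151.8,278.3,.046);print('back',b1,b2,(b1+b2)/2,np.linalg.norm(b1-b2))
print('scene handle',atz('scene',487,250.5,.096),atz('scene',539,262.5,.096))
print('tri handle',tri((96.3,298.3),(539,262.5)),tri((144.5,291.8),(487,250.5)))
print('base',atz('top',413.8,285,.012),'scene',atz('scene',251,212,.012),'post top',atz('top',432,284.3,.195))
print('tip',tri((417,332),(276.8,133)))
print('hook start',tri((426.8,293),(256,146)))
E
```

```text
handle [0.5275 0.3254 0.096 ] [0.5391 0.2339 0.096 ] [0.5333 0.2797 0.096 ] 0.09225474843054762
lip [0.4776 0.3192 0.027 ] [0.4903 0.2288 0.027 ] [0.484 0.274 0.027] 0.09127249382026457
back [0.5534 0.3294 0.046 ] [0.566  0.2369 0.046 ] [0.5597 0.2831 0.046 ] 0.09339814114050365
scene handle [0.5402 0.2358 0.096 ] [0.5284 0.3265 0.096 ]
tri handle (array([0.5274, 0.3262, 0.0951]), np.float64(0.0007126855879046691)) (array([0.5389, 0.235 , 0.0946]), np.float64(0.0013035774398339345))
base [ 0.549  -0.2946  0.012 ] scene [ 0.5541 -0.2908  0.012 ] post top [ 0.5481 -0.2942  0.195 ]
tip (array([ 0.4662, -0.2697,  0.179 ]), np.float64(0.0007048026402428285))
hook start (array([ 0.5313, -0.2862,  0.172 ]), np.float64(0.007362263581845241))
```

The top-right and bottom-left crops show the dark metallic stand (base at top 414,285, hook tip at top 417,332 and scene 277,133). It is the steel one: teal is painted and white is plastic. The scoop's lip faces the robot and its yaw is about 7°. Next I move toward the scoop.

{"fn": "arm_command", "kwargs": {"rows": [{"xyz":[-1.3,1.5,0],"turn":0},{"xyz":[-2.6,3.0,0],"turn":0},{"xyz":[-3.6,4.2,0],"turn":0},{"xyz":[-4.6,5.2,0],"turn":0},{"xyz":[-5.2,6.0,0],"turn":0}]}}

```text
clock: 0.6
eef_pos: [0.3076, -0.3553, 0.231]
eef_rot: [-0.0, -0.186, 0.983, 0.0]
ft_force: [0.7, 0.0, 0.8]
finger_gap: 1.001
finger_force: 0.0
```

{"fn": "arm_command", "kwargs": {"rows": [{"xyz":[-1.1,1.2,0],"turn":0},{"xyz":[-2.2,2.4,0],"turn":0},{"xyz":[-3.2,3.6,0],"turn":0},{"xyz":[-4.2,4.8,0],"turn":0},{"xyz":[-5.2,6.0,0],"turn":0}]}}

```text
clock: 1.1
eef_pos: [0.387, -0.1312, 0.2313]
eef_rot: [0.0, -0.185, 0.983, 0.0]
ft_force: [1.0, 0.4, 0.0]
finger_gap: 1.0
finger_force: 0.0
```

{"fn": "arm_command", "kwargs": {"rows": [{"xyz":[-1.1,1.2,0],"turn":0},{"xyz":[-2.2,2.4,0],"turn":0},{"xyz":[-3.2,3.6,0],"turn":0},{"xyz":[-4.2,4.8,0],"turn":0},{"xyz":[-5.2,6.0,0],"turn":0}]}}

```text
clock: 1.6
eef_pos: [0.4667, 0.0933, 0.2312]
eef_rot: [-0.0, -0.186, 0.983, 0.0]
ft_force: [1.2, -0.4, 0.4]
finger_gap: 1.002
finger_force: 0.0
```

{"fn": "arm_command", "kwargs": {"rows": [{"xyz":[-1.1,1.2,0],"turn":-1.4},{"xyz":[-2.1,2.4,0],"turn":-2.8},{"xyz":[-3.1,3.5,0],"turn":-4.2},{"xyz":[-4.0,4.5,0],"turn":-5.6},{"xyz":[-4.4,5.0,0],"turn":-7}]}}

```text
clock: 2.1
eef_pos: [0.5357, 0.282, 0.23]
eef_rot: [-0.001, -0.529, 0.849, -0.0]
ft_force: [-0.3, -0.6, -0.8]
finger_gap: 0.997
finger_force: 0.0
```

```bash
cat >> h.py <<'E'
np.set_printoptions(precision=4,suppress=True)
def plan(t,yaw):
    """shift in tool units and turn to bring TCP to t with tool y at world yaw (deg)"""
    o=robot.observe();M=R.from_quat(np.roll(o['eef_rot'],-1)).as_matrix()
    cy=np.degrees(np.arctan2(M[1,1],M[0,1]))
    print('clk',round(o['clock'],2),'tcp',np.array(o['eef_pos']),'yawY',round(cy,1),'F',np.array(o['ft_force']).round(1),'gap',round(o['finger_gap'],3),'gf',np.round(o['finger_force'],1))
    print('shift',(M.T@(np.array(t)-o['eef_pos'])/.03).round(2),'turn',round(-((yaw-cy+180)%360-180)/6,2))
E
python3 -c "
from h import *
plan([.533,.28,.13],187.2)"
```

```text
clk 2.1 tcp [0.5357 0.282  0.23  ] yawY 153.8 F [-0.3 -0.6 -0.8] gap 0.997 gf 0.0
shift [0.1  0.05 3.33] turn -5.56
```

{"fn": "arm_command", "kwargs": {"rows": [{"xyz":[0.1,0.05,1],"turn":-1.4},{"xyz":[0.1,0.05,2],"turn":-2.8},{"xyz":[0.1,0.05,3],"turn":-4.2},{"xyz":[0.1,0.05,3.5],"turn":-5.55},{"xyz":[0.1,0.05,3.5],"turn":-5.55}]}}

```text
clock: 2.6
eef_pos: [0.5307, 0.2758, 0.123]
eef_rot: [0.003, 0.747, -0.665, -0.001]
ft_force: [-0.0, -0.4, 0.3]
finger_gap: 1.001
finger_force: 0.0
```

```bash
python3 -c "
from h import *
plan([.533,.28,.073],187.2)
snap('scene','s1.png',(440,170,600,290),4)"
```

```text
clk 2.6 tcp [0.5307 0.2758 0.123 ] yawY -173.4 F [-0.  -0.4  0.3] gap 1.001 gf 0.0
shift [-0.14 -0.1   1.67] turn -0.1
```

View pics/s1.png

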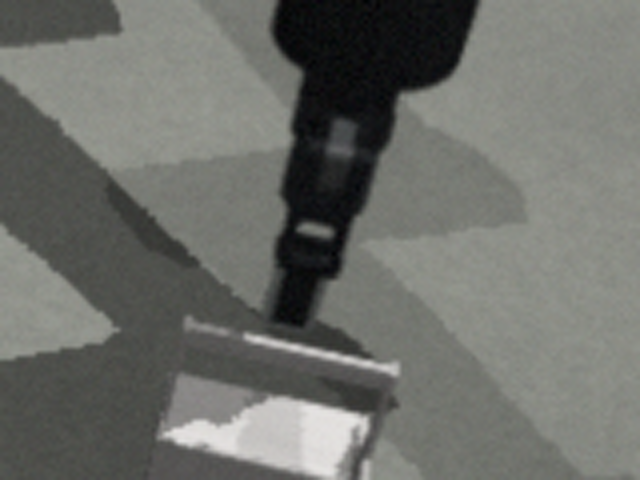

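The fingers are aligned above the handle's middle at about crop (292,340). I descend and close.

{"fn": "arm_command", "kwargs": {"rows": [{"xyz":[-0.14,-0.1,0.9],"turn":-0.1},{"xyz":[-0.14,-0.1,1.67],"turn":-0.1},{"xyz":[-0.14,-0.1,1.67],"turn":-0.1}]}}

```text
clock: 2.95
eef_pos: [0.5338, 0.2807, 0.0744]
eef_rot: [0.002, 0.749, -0.662, -0.001]
ft_force: [0.1, -0.8, -0.4]
finger_gap: 1.001
finger_force: 0.0
```

{"fn": "arm_command", "kwargs": {"rows": [{"xyz":[0,0,0],"turn":0},{"xyz":[0,0,0],"turn":0},{"xyz":[0,0,0],"turn":0},{"xyz":[0,0,0],"turn":0},{"xyz":[0,0,0],"turn":0}], "claw": -1}}

```text
clock: 3.45
eef_pos: [0.5352, 0.2818, 0.0769]
eef_rot: [-0.001, 0.75, -0.661, 0.0]
ft_force: [-0.1, 0.7, 0.1]
finger_gap: 0.144
finger_force: 0.0
```

{"fn": "arm_command", "kwargs": {"rows": [{"xyz":[0,0,0],"turn":0},{"xyz":[0,0,0],"turn":0},{"xyz":[0,0,0],"turn":0},{"xyz":[0,0,0],"turn":0},{"xyz":[0,0,0],"turn":0}]}}

```text
clock: 3.95
eef_pos: [0.535, 0.2817, 0.0768]
eef_rot: [-0.0, 0.751, -0.661, 0.0]
ft_force: [-2.3, -0.1, 6.0]
finger_gap: 0.052
finger_force: 60.4
```

{"fn": "arm_command", "kwargs": {"rows": [{"xyz":[0,0,-0.8],"turn":0},{"xyz":[0,0,-1.6],"turn":0},{"xyz":[0,0,-2.6],"turn":0},{"xyz":[0,0,-3.3],"turn":0},{"xyz":[0,0,-3.3],"turn":0}]}}

```text
clock: 4.45
eef_pos: [0.5363, 0.2826, 0.1775]
eef_rot: [-0.003, 0.75, -0.661, 0.001]
ft_force: [-0.1, 0.5, -2.4]
finger_gap: 0.05
finger_force: 59.2
```

```bash
python3 -c "
from h import *
plan([.608,-.011,.173],180)"
```

```text
clk 4.45 tcp [0.5363 0.2826 0.1775] yawY -172.7 F [-0.1  0.5 -2.4] gap 0.05 gf 59.2
shift [10.01 -1.13  0.12] turn 1.21
```

{"fn": "arm_command", "kwargs": {"rows": [{"xyz":[0.8,-0.1,0],"turn":0.2},{"xyz":[2,-0.2,0],"turn":0.5},{"xyz":[3.2,-0.3,0],"turn":0.8},{"xyz":[4.4,-0.5,0],"turn":1.1},{"xyz":[5.2,-0.6,0],"turn":1.2}]}}

```text
clock: 4.95
eef_pos: [0.5715, 0.1266, 0.1723]
eef_rot: [-0.002, -0.707, 0.708, 0.001]
ft_force: [0.3, -0.8, -3.4]
finger_gap: 0.052
finger_force: 59.2
```

{"fn": "arm_command", "kwargs": {"rows": [{"xyz":[1.2,0,0],"turn":0},{"xyz":[2.4,0,0],"turn":0},{"xyz":[3.6,0,0],"turn":0},{"xyz":[4.4,0,0],"turn":0},{"xyz":[4.7,0,0],"turn":0}]}}

```text
clock: 5.45
eef_pos: [0.571, -0.0142, 0.1724]
eef_rot: [-0.002, -0.706, 0.708, 0.002]
ft_force: [-0.1, -0.0, -3.4]
finger_gap: 0.054
finger_force: 59.2
```

```bash
python3 -c "
from h import *
plan([.610,-.011,.137],180)"
```

```text
clk 5.45 tcp [ 0.571  -0.0142  0.1724] yawY 179.9 F [-0.1 -0.  -3.4] gap 0.054 gf 59.2
shift [-0.11 -1.31  1.17] turn -0.02
```

{"fn": "arm_command", "kwargs": {"rows": [{"xyz":[-0.1,-0.7,0],"turn":0},{"xyz":[-0.1,-1.31,0],"turn":0},{"xyz":[-0.1,-1.31,0.6],"turn":0},{"xyz":[-0.1,-1.31,1.1],"turn":0},{"xyz":[-0.1,-1.31,1.1],"turn":0}]}}

```text
clock: 5.95
eef_pos: [0.6093, -0.0086, 0.1376]
eef_rot: [0.003, 0.707, -0.707, -0.003]
ft_force: [0.0, -0.2, -3.5]
finger_gap: 0.05
finger_force: 59.2
```

{"fn": "arm_command", "kwargs": {"rows": [{"xyz":[0,0,0.1],"turn":0},{"xyz":[0,0,0.15],"turn":0},{"xyz":[0,0,0.2],"turn":0}]}}

```text
clock: 6.25
eef_pos: [0.6123, -0.0086, 0.1367]
eef_rot: [-0.001, 0.708, -0.707, 0.0]
ft_force: [-0.3, -0.6, -3.2]
finger_gap: 0.055
finger_force: 59.2
```

```bash
python3 -c "
from h import *
plan([.610,-.011,.132],180)
snap('scene','s2.png',(280,100,480,250),4)"
```

```text
clk 6.25 tcp [ 0.6123 -0.0086  0.1367] yawY -179.9 F [-0.3 -0.6 -3.2] gap 0.055 gf 59.2
shift [0.08 0.08 0.16] turn 0.01
```

View pics/s2.png

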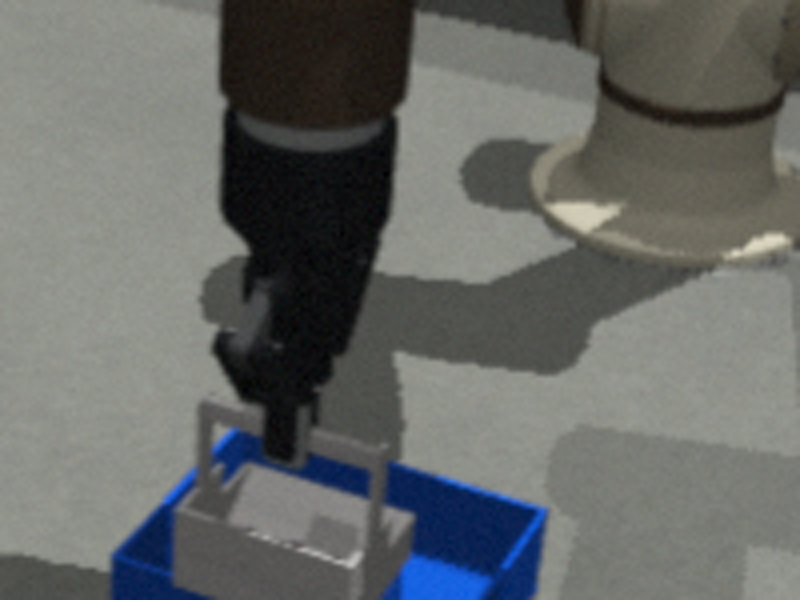

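The scoop is held level, its back straddling the bin's far rim (crop 270,560). I lower it to contact.

{"fn": "arm_command", "kwargs": {"rows": [{"xyz":[0,0,0.06],"turn":0},{"xyz":[0,0,0.12],"turn":0},{"xyz":[0,0,0.12],"turn":0}]}}

```text
clock: 6.6
eef_pos: [0.6118, -0.0089, 0.1325]
eef_rot: [0.0, 0.707, -0.707, -0.0]
ft_force: [-1.0, 0.0, -3.2]
finger_gap: 0.048
finger_force: 59.2
```

{"fn": "arm_command", "kwargs": {"rows": [{"xyz":[0,0,0.06],"turn":0},{"xyz":[0,0,0.12],"turn":0},{"xyz":[0,0,0.12],"turn":0}]}}

```text
clock: 6.9
eef_pos: [0.6131, -0.0089, 0.1319]
eef_rot: [-0.001, 0.708, -0.706, 0.001]
ft_force: [-3.0, 0.6, 7.3]
finger_gap: 0.053
finger_force: 60.7
```

```bash
python3 -c "
from h import *
plan([.610,-.011,.132],180)"
```

```text
clk 6.9 tcp [ 0.6131 -0.0089  0.1319] yawY -179.9 F [-3.   0.6  7.3] gap 0.053 gf 60.7
shift [ 0.07  0.1  -0.  ] turn 0.02
```

{"fn": "arm_command", "kwargs": {"rows": [{"xyz":[0,0,0],"turn":0},{"xyz":[0,0,0],"turn":0},{"xyz":[0,0,0],"turn":0}], "claw": -0.6}}

```text
clock: 7.2
eef_pos: [0.612, -0.0089, 0.129]
eef_rot: [-0.0, 0.707, -0.707, 0.0]
ft_force: [-0.7, -0.1, 0.9]
finger_gap: 0.203
finger_force: 0.2
```

```bash
python3 -c "
from h import *
plan([.580,-.011,.118],180)"
```

```text
clk 7.2 tcp [ 0.612  -0.0089  0.129 ] yawY -179.9 F [-0.7 -0.1  0.9] gap 0.203 gf 0.2
shift [0.07 1.07 0.37] turn 0.01
```

The handle leans on the near finger (Fx -0.7), so the scoop tips inward. I follow it with the fingers.

{"fn": "arm_command", "kwargs": {"rows": [{"xyz":[0,0.2,0.05],"turn":0},{"xyz":[0,0.4,0.12],"turn":0},{"xyz":[0,0.6,0.2],"turn":0},{"xyz":[0,0.8,0.28],"turn":0},{"xyz":[0,1.0,0.37],"turn":0}]}}

```text
clock: 7.7
eef_pos: [0.5812, -0.0089, 0.1176]
eef_rot: [0.0, 0.707, -0.707, -0.0]
ft_force: [-0.0, 0.2, -0.6]
finger_gap: 0.201
finger_force: 0.2
```

```bash
python3 -c "
from h import *
plan([.557,-.011,.097],180)
snap('scene','s3.png',(280,100,480,300),3)"
```

```text
clk 7.7 tcp [ 0.5812 -0.0089  0.1176] yawY -179.9 F [-0.   0.2 -0.6] gap 0.201 gf 0.2
shift [0.07 0.81 0.69] turn 0.01
```

View pics/s3.png

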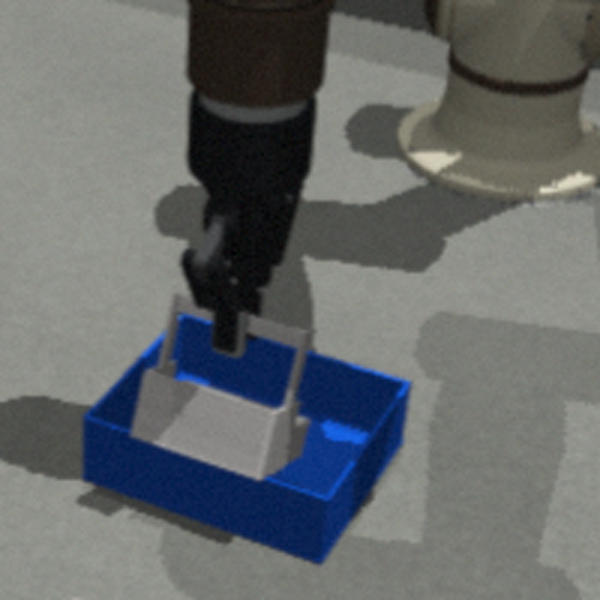

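The scoop is tilted about 20° on the far rim (crop 200,460), its handle between the fingers. I continue along the arc.

{"fn": "arm_command", "kwargs": {"rows": [{"xyz":[0,0.2,0.12],"turn":0},{"xyz":[0,0.4,0.25],"turn":0},{"xyz":[0,0.55,0.4],"turn":0},{"xyz":[0,0.7,0.55],"turn":0},{"xyz":[0,0.81,0.69],"turn":0}]}}

```text
clock: 8.25
eef_pos: [0.5566, -0.009, 0.0967]
eef_rot: [0.001, 0.707, -0.707, -0.0]
ft_force: [-2.9, 0.1, 0.9]
finger_gap: 0.201
finger_force: 1.3
```

{"fn": "arm_command", "kwargs": {"rows": [{"xyz":[0,0.15,0.2],"turn":0},{"xyz":[0,0.3,0.45],"turn":0},{"xyz":[0,0.45,0.7],"turn":0},{"xyz":[0,0.55,0.95],"turn":0},{"xyz":[0,0.63,1.1],"turn":0}]}}

```text
clock: 8.75
eef_pos: [0.5393, -0.0088, 0.0636]
eef_rot: [-0.001, 0.708, -0.707, 0.0]
ft_force: [0.4, -0.7, 1.1]
finger_gap: 0.2
finger_force: 0.2
```

```bash
python3 -c "
from h import *
plan([.538,-.011,.063],180)
snap('scene','s4.png',(280,100,480,300),3)"
```

```text
clk 8.75 tcp [ 0.5393 -0.0088  0.0636] yawY -179.9 F [ 0.4 -0.7  1.1] gap 0.2 gf 0.2
shift [0.07 0.04 0.02] turn 0.01
```

View pics/s4.png

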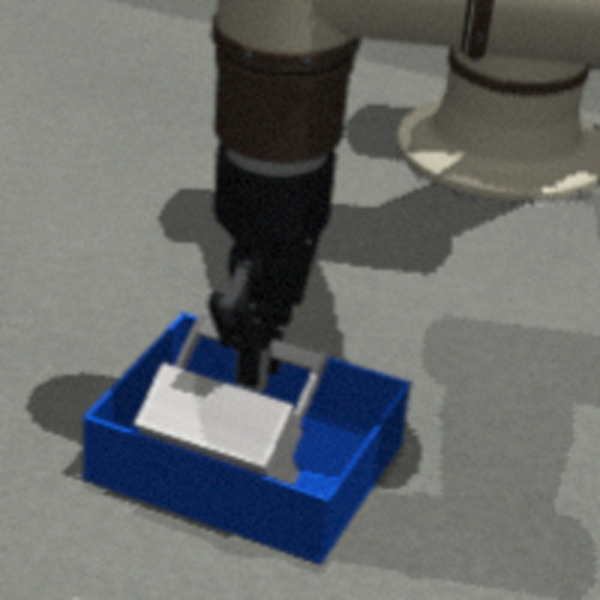

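The scoop stands about 60° tipped: its underside faces the camera at crop (215,415) and its lip is down on the bin floor. I tip it further.

{"fn": "arm_command", "kwargs": {"rows": [{"xyz":[0,0.2,0.05],"turn":0},{"xyz":[0,0.4,0.15],"turn":0},{"xyz":[0,0.55,0.25],"turn":0},{"xyz":[0,0.7,0.35],"turn":0},{"xyz":[0,0.7,0.35],"turn":0}]}}

```text
clock: 9.3
eef_pos: [0.5164, -0.0091, 0.0533]
eef_rot: [0.001, 0.707, -0.707, -0.001]
ft_force: [-1.5, 0.8, 1.1]
finger_gap: 0.203
finger_force: 0.7
```

```bash
python3 -c "
from h import *
plan([.538,-.011,.063],180)
snap('scene','s5.png',(280,100,480,300),3)"
```

```text
clk 9.3 tcp [ 0.5164 -0.0091  0.0533] yawY -179.9 F [-1.5  0.8  1.1] gap 0.203 gf 0.7
shift [ 0.06 -0.72 -0.33] turn 0.01
```

View pics/s5.png

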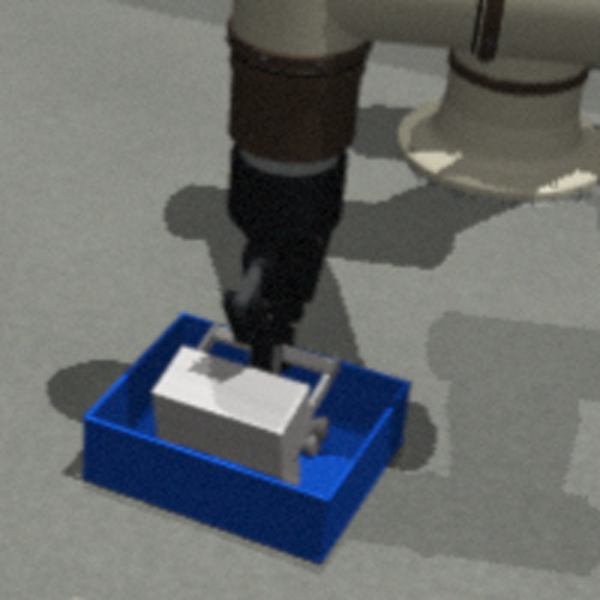

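The scoop is about 80–90° over, and shells are visible outside it at crop (318,437). I grip the handle and lift.

{"fn": "arm_command", "kwargs": {"rows": [{"xyz":[0,0,0],"turn":0},{"xyz":[0,0,0],"turn":0},{"xyz":[0,0,0],"turn":0},{"xyz":[0,0,0],"turn":0}], "claw": -1}}

```text
clock: 9.75
eef_pos: [0.5177, -0.009, 0.0537]
eef_rot: [0.0, 0.707, -0.707, -0.0]
ft_force: [-1.8, 0.1, -0.1]
finger_gap: 0.12
finger_force: 58.4
```

{"fn": "arm_command", "kwargs": {"rows": [{"xyz":[0,0,-0.3],"turn":0},{"xyz":[0,0,-0.6],"turn":0},{"xyz":[0,0,-1.0],"turn":0},{"xyz":[0,0,-1.5],"turn":0},{"xyz":[0,0,-1.5],"turn":0}]}}

```text
clock: 10.25
eef_pos: [0.5199, -0.0085, 0.1016]
eef_rot: [-0.003, 0.708, -0.707, 0.002]
ft_force: [0.2, -0.4, -2.3]
finger_gap: 0.12
finger_force: 58.5
```

```bash
python3 -c "
from h import *
plan([.538,-.011,.063],180)
snap('scene','s6.png',(280,80,480,280),3)"
```

```text
clk 10.25 tcp [ 0.5199 -0.0085  0.1016] yawY -179.9 F [ 0.2 -0.4 -2.3] gap 0.12 gf 58.5
shift [ 0.09 -0.6   1.29] turn 0.02
```

View pics/s6.png

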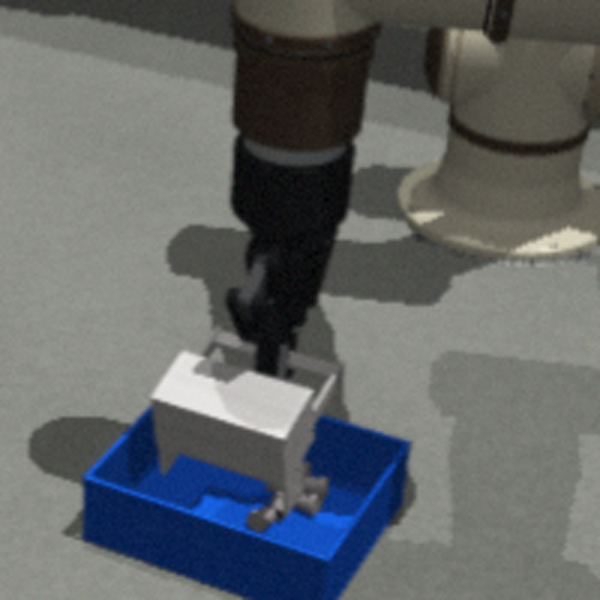

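The scoop now hangs about 90° lip-down, with shells in the bin at crops (262,515), (285,500) and (312,490). The grip is flat on the 12 mm side of the strap (gap 0.12). I carry it left of the bin to right it on the bench.

{"fn": "arm_command", "kwargs": {"rows": [{"xyz":[0,0,-0.5],"turn":0},{"xyz":[0,0,-1.2],"turn":0},{"xyz":[0,0,-1.9],"turn":0},{"xyz":[0,0,-2.0],"turn":0},{"xyz":[0,0,-2.0],"turn":0}]}}

```text
clock: 10.8
eef_pos: [0.5175, -0.0088, 0.1585]
eef_rot: [-0.0, 0.707, -0.707, -0.0]
ft_force: [0.3, -0.0, -1.8]
finger_gap: 0.122
finger_force: 58.5
```

{"fn": "arm_command", "kwargs": {"rows": [{"xyz":[-1.2,0.5,0],"turn":0},{"xyz":[-2.6,1.0,0],"turn":0},{"xyz":[-4.0,1.6,0],"turn":0},{"xyz":[-5.4,2.0,0],"turn":0},{"xyz":[-6.5,2.3,0],"turn":0}]}}

```text
clock: 11.3
eef_pos: [0.4467, 0.1873, 0.1571]
eef_rot: [0.001, 0.708, -0.706, -0.0]
ft_force: [1.5, 0.1, -1.8]
finger_gap: 0.121
finger_force: 58.6
```

Run:
```python
from h import *
plan([.45,.19,.06],180)
im=robot.read_camera('top');cv2.imwrite('pics/raw_t1.png',im[:,:,::-1])
b=im[250:320,233:318].astype(int)
nb=(((b[:,:,2]-b[:,:,0])<60)).astype(np.uint8)
n,l,s,c=cv2.connectedComponentsWithStats(nb);print([(c[i].round()+[233,250],s[i,4]) for i in range(1,n) if s[i,4]>5])
```

```text
clk 11.3 tcp [0.4467 0.1873 0.1571] yawY -179.9 F [ 1.5  0.1 -1.8] gap 0.121 gf 58.6
shift [-0.09 -0.12  3.24] turn 0.02
[(array([233., 260.]), np.int32(20)), (array([267., 286.]), np.int32(96)), (array([259., 298.]), np.int32(49)), (array([271., 302.]), np.int32(49)), (array([264., 310.]), np.int32(108)), (array([233., 316.]), np.int32(6))]
```

The blob areas are 96, 49, 49 and 108 px at about 50 px per shell, so all six are in the bin. Next I lower the empty scoop.

{"fn": "arm_command", "kwargs": {"rows": [{"xyz":[0,0,1],"turn":0},{"xyz":[0,0,2],"turn":0},{"xyz":[0,0,2.9],"turn":0},{"xyz":[0,0,3.0],"turn":0},{"xyz":[0,0,3.0],"turn":0}]}}

```text
clock: 11.85
eef_pos: [0.448, 0.1854, 0.0676]
eef_rot: [0.002, 0.708, -0.707, -0.0]
ft_force: [0.8, 0.2, -0.4]
finger_gap: 0.121
finger_force: 58.8
```

{"fn": "arm_command", "kwargs": {"rows": [{"xyz":[0,0,0.15],"turn":0},{"xyz":[0,0,0.3],"turn":0},{"xyz":[0,0,0.3],"turn":0}]}}

```text
clock: 12.15
eef_pos: [0.4485, 0.186, 0.0599]
eef_rot: [-0.0, 0.707, -0.707, -0.0]
ft_force: [1.0, 0.6, -2.3]
finger_gap: 0.121
finger_force: 58.8
```

{"fn": "arm_command", "kwargs": {"rows": [{"xyz":[0,0,0.15],"turn":0},{"xyz":[0,0,0.25],"turn":0},{"xyz":[0,0,0.25],"turn":0}]}}

```text
clock: 12.45
eef_pos: [0.4483, 0.1858, 0.0519]
eef_rot: [0.0, 0.707, -0.707, -0.0]
ft_force: [-0.3, 0.7, -1.7]
finger_gap: 0.117
finger_force: 58.8
```

{"fn": "arm_command", "kwargs": {"rows": [{"xyz":[0,0,0.12],"turn":0},{"xyz":[0,0,0.18],"turn":0},{"xyz":[0,0,0.18],"turn":0}]}}

```text
clock: 12.75
eef_pos: [0.4483, 0.186, 0.047]
eef_rot: [0.0, 0.708, -0.707, -0.0]
ft_force: [-3.3, 1.1, 3.5]
finger_gap: 0.122
finger_force: 59.6
```

{"fn": "arm_command", "kwargs": {"rows": [{"xyz":[0,0,0.1],"turn":0},{"xyz":[0,0,0.12],"turn":0},{"xyz":[0,0,0.12],"turn":0}]}}

```text
clock: 13.05
eef_pos: [0.4483, 0.186, 0.044]
eef_rot: [0.0, 0.708, -0.707, 0.0]
ft_force: [-5.5, 0.3, 9.0]
finger_gap: 0.122
finger_force: 60.6
```

{"fn": "arm_command", "kwargs": {"rows": [{"xyz":[0,0,-0.1],"turn":0},{"xyz":[0,0,-0.1],"turn":0},{"xyz":[0,0,-0.1],"turn":0}], "claw": -0.6}}

```text
clock: 13.35
eef_pos: [0.4488, 0.1861, 0.0463]
eef_rot: [-0.0, 0.707, -0.707, 0.0]
ft_force: [-1.0, 0.8, 0.1]
finger_gap: 0.202
finger_force: 0.5
```

{"fn": "arm_command", "kwargs": {"rows": [{"xyz":[0,-0.25,-0.2],"turn":0},{"xyz":[0,-0.5,-0.4],"turn":0},{"xyz":[0,-0.75,-0.55],"turn":0},{"xyz":[0,-1.0,-0.65],"turn":0},{"xyz":[0,-1.25,-0.75],"turn":0}]}}

```text
clock: 13.85
eef_pos: [0.4874, 0.1863, 0.0692]
eef_rot: [-0.001, 0.707, -0.707, 0.0]
ft_force: [-0.4, 0.4, -0.0]
finger_gap: 0.2
finger_force: 0.0
```

{"fn": "arm_command", "kwargs": {"rows": [{"xyz":[0,-0.25,-0.08],"turn":0},{"xyz":[0,-0.5,-0.15],"turn":0},{"xyz":[0,-0.75,-0.2],"turn":0},{"xyz":[0,-1.0,-0.23],"turn":0},{"xyz":[0,-1.25,-0.24],"turn":0}]}}

```text
clock: 14.35
eef_pos: [0.5242, 0.1861, 0.0759]
eef_rot: [-0.0, 0.707, -0.707, 0.0]
ft_force: [0.5, 0.6, 0.6]
finger_gap: 0.2
finger_force: 0.3
```

Run:
```python
from h import *
plan([.574,.186,.078],180)
snap('scene','s7.png')
im=cv2.imread('pics/raw_s7.png');cv2.imwrite('pics/s7c.png',cv2.resize(im[150:330,400:640],None,fx=3.3,fy=3.3,interpolation=cv2.INTER_CUBIC))
# bright thin edge candidates: print expected handle pixel if upright
for h in([.574,.186,.096],[.52,.186,.084]): print(proj('scene',[h[0],h[1]-.046,h[2]]),proj('scene',[h[0],h[1]+.046,h[2]]))
```

```text
clk 14.35 tcp [0.5242 0.1861 0.0759] yawY -179.9 F [0.5 0.6 0.6] gap 0.2 gf 0.3
shift [ 0.01 -1.66 -0.07] turn 0.01
[[431.5026 244.3768]] [[479.9654 259.7689]]
[[439.9321 234.7923]] [[486.5845 249.1746]]
```

{"fn": "arm_command", "kwargs": {"rows": [{"xyz":[0,-0.3,-0.03],"turn":0},{"xyz":[0,-0.6,-0.06],"turn":0},{"xyz":[0,-0.9,-0.09],"turn":0},{"xyz":[0,-1.2,-0.12],"turn":0},{"xyz":[0,-1.5,-0.15],"turn":0}]}}

```text
clock: 14.9
eef_pos: [0.5694, 0.1862, 0.0804]
eef_rot: [-0.0, 0.707, -0.707, 0.0]
ft_force: [0.4, 0.2, -0.6]
finger_gap: 0.2
finger_force: 0.4
```

{"fn": "arm_command", "kwargs": {"rows": [{"xyz":[0,-0.15,0],"turn":0},{"xyz":[0,-0.15,0],"turn":0},{"xyz":[0,-0.15,0],"turn":0}]}}

```text
clock: 15.2
eef_pos: [0.5729, 0.1861, 0.0804]
eef_rot: [0.0, 0.707, -0.707, -0.0]
ft_force: [-0.1, -0.6, -0.2]
finger_gap: 0.201
finger_force: 0.2
```

Run:
```python
from h import *
plan([.574,.186,.078],180)
snap('scene','s8.png',(400,170,540,290),5)
```

```text
clk 15.2 tcp [0.5729 0.1861 0.0804] yawY -179.9 F [-0.1 -0.6 -0.2] gap 0.201 gf 0.2
shift [ 0.   -0.04  0.08] turn 0.01
```

{"fn": "arm_command", "kwargs": {"rows": [{"xyz":[-0.4,0,0],"turn":0},{"xyz":[-0.73,0,0.08],"turn":0},{"xyz":[-0.73,0,0.08],"turn":0}]}}

```text
clock: 15.55
eef_pos: [0.5729, 0.2098, 0.0778]
eef_rot: [-0.0, 0.708, -0.706, -0.0]
ft_force: [0.4, -0.1, -0.7]
finger_gap: 0.198
finger_force: 0.2
```

{"fn": "arm_command", "kwargs": {"rows": [{"xyz":[0,0,0],"turn":0},{"xyz":[0,0,0],"turn":0},{"xyz":[0,0,0],"turn":0},{"xyz":[0,0,0],"turn":0},{"xyz":[0,0,0],"turn":0}], "claw": -1}}

```text
clock: 16.05
eef_pos: [0.5728, 0.2077, 0.0777]
eef_rot: [0.0, 0.707, -0.707, -0.0]
ft_force: [-0.3, 0.6, -1.8]
finger_gap: 0.049
finger_force: 59.5
```

Run:
```python
from h import *
from scipy.optimize import differential_evolution as DE
from scipy.ndimage import map_coordinates as mc
ims={n:cv2.GaussianBlur(cv2.imread('pics/raw_%s0.png'%n[0]).astype(float)[:,:,2],(0,0),.7) for n in('top','scene')}
# hook polyline: distance from post axis, height over axis
pts=np.array([[20,0],[45,0],[60,-5],[75,0],[85,14]])/1000.
s=np.linspace(0,1,12);P=np.vstack([pts[i]+np.outer(s,pts[i+1]-pts[i]) for i in range(4)])
def W(p):
    x,y,yaw,h=p;c,sn=np.cos(yaw),np.sin(yaw)
    return np.c_[x-P[:,0]*c,y-P[:,0]*sn,h+P[:,1]]
def cost(p,names=('top','scene')):
    t=0
    for n in names:
        q=proj(n,W(p)); t-=np.minimum(mc(ims[n],[q[:,1],q[:,0]],order=1),170).mean()
    return t
for names in(('top','scene'),('scene',)):
  r=DE(cost,[(.541,.557),(-.302,-.286),(-.4,-.15),(.13,.19)],args=(names,),seed=1,maxiter=150,tol=1e-6);print(r.x,r.fun)
x=r.x
r=DE(cost,[(.541,.557),(-.302,-.286),(-.4,-.15),(.13,.19)],seed=2,maxiter=150,tol=1e-6);x=r.x
for dh in(-.008,-.004,0,.004,.008): print(dh,cost(x+[0,0,0,dh]).round(1))
print('seat',x[0]-.06*np.cos(x[2]),x[1]-.06*np.sin(x[2]),'yaw',np.degrees(x[2]))
plan([.41,-.2,.2],163.7)
```

```text
Traceback (most recent call last):
  File "h.py", line 15, in proj
    c=robot.get_calibration(n);K=np.array(c['K'],float);T=np.linalg.inv(np.array(c['cam_to_world']))
ValueError: time passes only in moves, steps and waits
```

```bash
sed -i 's/robot.get_calibration(n)/cal(n)/' h.py
cat >> h.py <<'E'
import functools
@functools.lru_cache
def cal(n): return robot.get_calibration(n)
E
python3 - <<'E'
from h import *
from scipy.optimize import differential_evolution as DE
from scipy.ndimage import map_coordinates as mc
ims={n:cv2.GaussianBlur(cv2.imread('pics/raw_%s0.png'%n[0]).astype(float)[:,:,2],(0,0),.7) for n in('top','scene')}
pts=np.array([[20,0],[45,0],[60,-5],[75,0],[85,14]])/1000.
s=np.linspace(0,1,12);P=np.vstack([pts[i]+np.outer(s,pts[i+1]-pts[i]) for i in range(4)])
def W(p):
    x,y,yaw,h=p;c,sn=np.cos(yaw),np.sin(yaw)
    return np.c_[x-P[:,0]*c,y-P[:,0]*sn,h+P[:,1]]
def cost(p):
    t=0
    for n in ims:
        q=proj(n,W(p)); t-=np.minimum(mc(ims[n],[q[:,1],q[:,0]],order=1),170).mean()
    return t
r=DE(cost,[(.541,.557),(-.302,-.286),(-.4,-.15),(.13,.19)],seed=2,maxiter=100,tol=1e-6);x=r.x;print(x,r.fun)
for dh in(-.008,-.004,0,.004,.008): print(dh,cost(x+[0,0,0,dh]).round(1))
print('seat',x[0]-.06*np.cos(x[2]),x[1]-.06*np.sin(x[2]),'yaw',np.degrees(x[2]))
plan([.41,-.2,.2],163.7)
E
```

```text
[ 0.5549 -0.302  -0.2926  0.13  ] -296.3776011173178
-0.008 -288.2
-0.004 -295.2
0 -296.4
0.004 -292.1
0.008 -284.1
seat 0.49747178222668637 -0.28469202895066675 yaw -16.766150968726322
clk 16.05 tcp [0.5728 0.2077 0.0777] yawY -180.0 F [-0.3  0.6 -1.8] gap 0.049 gf 59.5
shift [13.59  5.44 -4.07] turn 2.72
```

Run:
```python
from h import *
from scipy.optimize import differential_evolution as DE
from scipy.ndimage import map_coordinates as mc
ims={n:cv2.GaussianBlur(cv2.imread('pics/raw_%s0.png'%n[0]).astype(float)[:,:,2],(0,0),.7) for n in('top','scene')}
pts=np.array([[20,0],[45,0],[60,-5],[75,0],[85,14]])/1000.
s=np.linspace(0,1,12);P=np.vstack([pts[i]+np.outer(s,pts[i+1]-pts[i]) for i in range(4)])
def W(p):
    x,y,yaw,h=p;c,sn=np.cos(yaw),np.sin(yaw)
    return np.c_[x-P[:,0]*c,y-P[:,0]*sn,h+P[:,1]]
def cost(p):
    t=[]
    for n in ims:
        q=proj(n,W(p)); t.append(-np.minimum(mc(ims[n],[q[:,1],q[:,0]],order=1),170).mean())
    return np.array(t)
for h in np.arange(.13,.192,.005):
    r=DE(lambda p:cost([p[0],p[1],p[2],h]).sum(),[(.543,.555),(-.299,-.289),(-.4,-.2)],seed=2,maxiter=40);print(h.round(3),r.x,cost([*r.x,h]).round(1))
```

```text
0.13 [ 0.5541 -0.299  -0.2404] [-156.9 -136.5]
0.135 [ 0.5542 -0.299  -0.2609] [-158.1 -132.6]
0.14 [ 0.555  -0.299  -0.2763] [-159.3 -125. ]
0.145 [ 0.543  -0.2947 -0.2821] [-153.8 -119. ]
0.15 [ 0.555  -0.2981 -0.2861] [-159.4 -106.7]
0.155 [ 0.555  -0.2962 -0.2709] [-158.5 -103.2]
0.16 [ 0.555  -0.2944 -0.2504] [-157.4  -94.3]
0.165 [ 0.5433 -0.2922 -0.2   ] [-143.4 -133.5]
0.17 [ 0.5513 -0.2933 -0.2935] [-155.5 -136.7]
0.175 [ 0.5481 -0.2903 -0.2875] [-153.9 -113.6]
0.18 [ 0.5454 -0.289  -0.2876] [-154.2  -99.7]
0.185 [ 0.543  -0.289  -0.3009] [-153.6 -101.5]
0.19 [ 0.543  -0.289  -0.3082] [-152.9 -111.7]
```

Best fit is a hook axis near z = 0.170, post at (0.551, -0.293) and yaw about -16.8°. I'll confirm the height by touch, using the scoop's floor on the hook tip. First I lift and cross.

{"fn": "arm_command", "kwargs": {"rows": [{"xyz":[0,0,-1],"turn":0},{"xyz":[0,0,-2.5],"turn":0},{"xyz":[0,0,-4],"turn":0},{"xyz":[0,0,-5.5],"turn":0},{"xyz":[0,0,-7],"turn":0}]}}

```text
clock: 16.55
eef_pos: [0.5725, 0.2077, 0.2898]
eef_rot: [0.0, 0.707, -0.707, -0.0]
ft_force: [0.9, -0.1, -2.0]
finger_gap: 0.054
finger_force: 59.5
```

{"fn": "arm_command", "kwargs": {"rows": [{"xyz":[0.9,0.2,0],"turn":0},{"xyz":[2.1,0.5,0],"turn":0},{"xyz":[3.4,0.8,0],"turn":0},{"xyz":[4.8,1.2,0],"turn":0},{"xyz":[6,1.5,0],"turn":0}]}}

```text
clock: 17.05
eef_pos: [0.5269, 0.0261, 0.288]
eef_rot: [0.0, 0.707, -0.707, -0.0]
ft_force: [0.6, -0.5, -1.7]
finger_gap: 0.055
finger_force: 59.5
```

{"fn": "arm_command", "kwargs": {"rows": [{"xyz":[1.2,0.4,0],"turn":0.5},{"xyz":[2.5,0.8,0],"turn":1.2},{"xyz":[3.8,1.2,0],"turn":1.9},{"xyz":[5,1.6,0],"turn":2.6},{"xyz":[5.5,1.8,0],"turn":2.8}]}}

```text
clock: 17.55
eef_pos: [0.4727, -0.1395, 0.288]
eef_rot: [-0.0, -0.595, 0.804, 0.0]
ft_force: [-0.4, -0.3, -2.8]
finger_gap: 0.057
finger_force: 59.5
```

```bash
python3 -c "
from h import *
plan([.468,-.246,.28],163.2)"
```

```text
clk 17.55 tcp [ 0.4727 -0.1395  0.288 ] yawY 163.0 F [-0.4 -0.3 -2.8] gap 0.057 gf 59.5
shift [ 3.44 -0.89  0.27] turn -0.03
```

{"fn": "arm_command", "kwargs": {"rows": [{"xyz":[1,-0.3,0],"turn":0},{"xyz":[2.2,-0.6,0],"turn":0},{"xyz":[3.2,-0.85,0],"turn":0},{"xyz":[3.45,-0.9,0.2],"turn":0},{"xyz":[3.45,-0.9,0.3],"turn":0}]}}

```text
clock: 18.05
eef_pos: [0.4695, -0.2446, 0.2779]
eef_rot: [-0.0, -0.596, 0.803, 0.001]
ft_force: [-0.1, 0.7, -3.0]
finger_gap: 0.052
finger_force: 59.5
```

{"fn": "arm_command", "kwargs": {"rows": [{"xyz":[0,0,0.12],"turn":0},{"xyz":[0,0,0.25],"turn":0},{"xyz":[0,0,0.25],"turn":0}]}}

```text
clock: 18.35
eef_pos: [0.4702, -0.2429, 0.2709]
eef_rot: [-0.0, -0.597, 0.802, 0.001]
ft_force: [0.5, -0.8, -2.3]
finger_gap: 0.054
finger_force: 59.5
```

{"fn": "arm_command", "kwargs": {"rows": [{"xyz":[0,0,0.07],"turn":0},{"xyz":[0,0,0.14],"turn":0},{"xyz":[0,0,0.14],"turn":0}]}}

```text
clock: 18.65
eef_pos: [0.4704, -0.2436, 0.267]
eef_rot: [-0.0, -0.597, 0.802, 0.0]
ft_force: [0.1, -0.9, -2.5]
finger_gap: 0.058
finger_force: 59.5
```

{"fn": "arm_command", "kwargs": {"rows": [{"xyz":[0,0,0.05],"turn":0},{"xyz":[0,0,0.1],"turn":0},{"xyz":[0,0,0.1],"turn":0}]}}

```text
clock: 18.95
eef_pos: [0.4703, -0.244, 0.2641]
eef_rot: [-0.0, -0.597, 0.803, 0.0]
ft_force: [-0.6, 0.3, -3.0]
finger_gap: 0.054
finger_force: 59.5
```

{"fn": "arm_command", "kwargs": {"rows": [{"xyz":[0,0,0.05],"turn":0},{"xyz":[0,0,0.1],"turn":0},{"xyz":[0,0,0.1],"turn":0}]}}

```text
clock: 19.25
eef_pos: [0.4703, -0.2439, 0.261]
eef_rot: [-0.0, -0.597, 0.803, 0.0]
ft_force: [-0.5, 0.4, -2.0]
finger_gap: 0.056
finger_force: 59.5
```

{"fn": "arm_command", "kwargs": {"rows": [{"xyz":[0,0,0.05],"turn":0},{"xyz":[0,0,0.1],"turn":0},{"xyz":[0,0,0.1],"turn":0}]}}

```text
clock: 19.55
eef_pos: [0.4709, -0.2441, 0.2593]
eef_rot: [0.0, -0.597, 0.802, -0.001]
ft_force: [-0.7, 2.2, 2.2]
finger_gap: 0.052
finger_force: 60.2
```

Contact is at TCP z≈0.2595, so the tip top is about 0.182 and the axis about 0.164, which agrees with the triangulation. I back out along the hook, descend and take a look.

{"fn": "arm_command", "kwargs": {"rows": [{"xyz":[0,0,-0.3],"turn":0},{"xyz":[0,0.8,-0.3],"turn":0},{"xyz":[0,1.7,-0.3],"turn":0},{"xyz":[0,1.7,-0.3],"turn":0}]}}

```text
clock: 19.95
eef_pos: [0.4187, -0.2286, 0.2676]
eef_rot: [-0.0, -0.596, 0.803, 0.001]
ft_force: [0.1, -0.6, -1.9]
finger_gap: 0.053
finger_force: 59.5
```

{"fn": "arm_command", "kwargs": {"rows": [{"xyz":[0,0,0.8],"turn":0},{"xyz":[0,0,1.8],"turn":0},{"xyz":[0,0,2.7],"turn":0},{"xyz":[0,0,2.85],"turn":0},{"xyz":[0,0,2.85],"turn":0}]}}

```text
clock: 20.45
eef_pos: [0.4218, -0.2295, 0.1816]
eef_rot: [-0.001, -0.597, 0.802, 0.0]
ft_force: [0.2, -0.0, -1.7]
finger_gap: 0.056
finger_force: 59.5
```

Run:
```python
from h import *
plan([.497,-.256,.181],163.2)
t=robot.read_camera('top')[:,:,::-1];s=robot.read_camera('scene')[:,:,::-1]
a=cv2.resize(t[250:370,360:480],None,fx=5,fy=5,interpolation=cv2.INTER_CUBIC)[:600,:400*1+200]
b=cv2.resize(s[95:215,220:300],None,fx=5,fy=5,interpolation=cv2.INTER_CUBIC)
m=np.hstack([a,b]);print(m.shape)
cv2.imwrite('pics/f.png',cv2.resize(m,(800,480)))
```

```text
clk 20.45 tcp [ 0.4218 -0.2295  0.1816] yawY 163.3 F [ 0.2 -0.  -1.7] gap 0.056 gf 59.5
shift [ 0.12 -2.65  0.02] turn 0.01
(600, 1000, 3)
```

View pics/f.png

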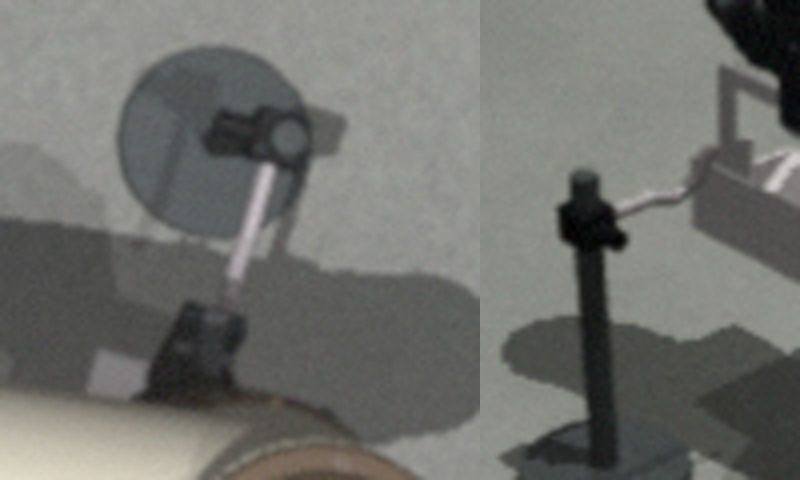

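Run:
```python
from h import *
y=np.array([.288,.957,0]);T=np.array([.4218,-.2295,.1816])
for o in(.016,.022,.028): print(o,proj('scene',T-(o+.048)*y+[0,0,.0183]))
# wall top back corner -y side (scoop x 27,z46)
xx=np.array([.957,-.288,0])
print(proj('scene',T-.069*y+.027*xx+[0,0,-.0317]))
p=np.array([.551,-.2935,.164]);print('tip',proj('scene',p-.085*xx+[0,0,.014]),'seat',proj('scene',p-.06*xx+[0,0,-.005]))
print('seat xy',p-.06*xx,'tool at seat',p-.06*xx+.022*y)
```

```text
0.016 [[283.6249 112.0498]]
0.022 [[281.895  111.2492]]
0.028 [[280.1743 110.4528]]
[[274.0038 134.9058]]
tip [[276.3856 134.0756]] seat [[268.0792 145.3652]]
seat xy [ 0.4936 -0.2762  0.164 ] tool at seat [ 0.4999 -0.2552  0.164 ]
```

The scene half shows the hook (dip 680,195 and tip 715,150) level with the gap between the handle (730,70) and the tub's top edge (693,150). The projections match to 1–2 px, so I slide in.

{"fn": "arm_command", "kwargs": {"rows": [{"xyz":[0.09,-0.4,0],"turn":0},{"xyz":[0.09,-0.8,0],"turn":0},{"xyz":[0.09,-1.1,0],"turn":0},{"xyz":[0.09,-1.4,0],"turn":0},{"xyz":[0.09,-1.4,0],"turn":0}]}}

```text
clock: 21.05
eef_pos: [0.4625, -0.2444, 0.1816]
eef_rot: [0.0, -0.597, 0.802, -0.0]
ft_force: [0.6, -0.6, -1.4]
finger_gap: 0.053
finger_force: 59.5
```

{"fn": "arm_command", "kwargs": {"rows": [{"xyz":[0,-0.25,0],"turn":0},{"xyz":[0,-0.5,0],"turn":0},{"xyz":[0,-0.5,0],"turn":0}]}}

```text
clock: 21.35
eef_pos: [0.4764, -0.2486, 0.1818]
eef_rot: [0.0, -0.597, 0.802, -0.0]
ft_force: [0.3, 0.4, -2.7]
finger_gap: 0.054
finger_force: 59.5
```

{"fn": "arm_command", "kwargs": {"rows": [{"xyz":[0,-0.25,0],"turn":0},{"xyz":[0,-0.5,0],"turn":0},{"xyz":[0,-0.8,0],"turn":0},{"xyz":[0,-0.8,0],"turn":0}]}}

```text
clock: 21.75
eef_pos: [0.4997, -0.2556, 0.1817]
eef_rot: [0.0, -0.597, 0.802, -0.0]
ft_force: [-0.7, -0.0, -2.0]
finger_gap: 0.053
finger_force: 59.5
```

{"fn": "arm_command", "kwargs": {"rows": [{"xyz":[0,0,0.2],"turn":0},{"xyz":[0,0,0.4],"turn":0},{"xyz":[0,0,0.5],"turn":0},{"xyz":[0,0,0.5],"turn":0}]}}

```text
clock: 22.15
eef_pos: [0.4976, -0.255, 0.1659]
eef_rot: [-0.001, -0.597, 0.803, 0.001]
ft_force: [0.3, 0.2, -1.9]
finger_gap: 0.056
finger_force: 59.5
```

```bash
python3 -c "
from h import *
plan([.4995,-.2555,.158],163.2)"
```

```text
clk 22.15 tcp [ 0.4976 -0.255   0.1659] yawY 163.3 F [ 0.3  0.2 -1.9] gap 0.056 gf 59.5
shift [-0.   -0.06  0.26] turn 0.01
```

{"fn": "arm_command", "kwargs": {"rows": [{"xyz":[0,-0.05,0.1],"turn":0},{"xyz":[0,-0.05,0.18],"turn":0},{"xyz":[0,-0.05,0.18],"turn":0}]}}

```text
clock: 22.45
eef_pos: [0.4996, -0.2555, 0.1611]
eef_rot: [-0.0, -0.597, 0.803, 0.0]
ft_force: [-0.4, -0.1, -1.6]
finger_gap: 0.053
finger_force: 59.5
```

{"fn": "arm_command", "kwargs": {"rows": [{"xyz":[0,0,0.05],"turn":0},{"xyz":[0,0,0.1],"turn":0},{"xyz":[0,0,0.1],"turn":0}]}}

```text
clock: 22.75
eef_pos: [0.5, -0.2557, 0.1586]
eef_rot: [0.0, -0.597, 0.802, -0.0]
ft_force: [-0.2, 0.3, -1.2]
finger_gap: 0.051
finger_force: 59.8
```

```bash
python3 -c "
from h import *
plan([.4995,-.2555,.158],163.2)"
```

```text
clk 22.75 tcp [ 0.5    -0.2557  0.1586] yawY 163.3 F [-0.2  0.3 -1.2] gap 0.051 gf 59.8
shift [-0.    0.02  0.02] turn 0.01
```

{"fn": "arm_command", "kwargs": {"rows": [{"xyz":[0,0,0.04],"turn":0},{"xyz":[0,0,0.07],"turn":0},{"xyz":[0,0,0.07],"turn":0}]}}

```text
clock: 23.05
eef_pos: [0.5003, -0.2558, 0.1579]
eef_rot: [0.0, -0.597, 0.802, -0.001]
ft_force: [-1.8, 2.0, 5.9]
finger_gap: 0.053
finger_force: 60.7
```

{"fn": "arm_command", "kwargs": {"rows": [{"xyz":[0,0,0.0],"turn":0},{"xyz":[0,0,0.0],"turn":0}]}}

```text
clock: 23.25
eef_pos: [0.5003, -0.2558, 0.1579]
eef_rot: [0.0, -0.597, 0.802, -0.001]
ft_force: [-1.2, 2.0, 5.4]
finger_gap: 0.053
finger_force: 60.7
```

Seated with about 7 N at the expected height. I release gently and rise.

{"fn": "arm_command", "kwargs": {"rows": [{"xyz":[0,0,-0.1],"turn":0},{"xyz":[0,0,-0.1],"turn":0},{"xyz":[0,0,-0.1],"turn":0},{"xyz":[0,0,-0.1],"turn":0}], "claw": -0.45}}

```text
clock: 23.65
eef_pos: [0.4997, -0.2556, 0.1591]
eef_rot: [-0.0, -0.597, 0.803, 0.0]
ft_force: [-0.3, -0.0, -0.7]
finger_gap: 0.273
finger_force: 0.0
```

{"fn": "arm_command", "kwargs": {"rows": [{"xyz":[0,0,-0.3],"turn":0},{"xyz":[0,0,-0.7],"turn":0},{"xyz":[0,0,-1.2],"turn":0},{"xyz":[0,0,-1.8],"turn":0},{"xyz":[0,0,-2.5],"turn":0}]}}

```text
clock: 24.15
eef_pos: [0.4998, -0.2557, 0.2358]
eef_rot: [0.0, -0.597, 0.803, -0.0]
ft_force: [0.2, 0.1, 0.9]
finger_gap: 0.274
finger_force: 0.0
```

{"fn": "arm_command", "kwargs": {"rows": [{"xyz":[0,1,-1.2],"turn":0},{"xyz":[0,2,-2],"turn":0},{"xyz":[0,3,-2],"turn":0},{"xyz":[-1.2,3.5,-2],"turn":0},{"xyz":[-2.5,3.5,-2],"turn":0}]}}

```text
clock: 24.65
eef_pos: [0.4191, -0.1533, 0.2964]
eef_rot: [0.001, -0.595, 0.803, -0.001]
ft_force: [1.6, 0.2, -0.5]
finger_gap: 0.277
finger_force: 0.0
```

```bash
cat > chk.py <<'E'
from h import *
plan([.4995,-.2555,.158],163.2)
y=np.array([.288,.957,0]);xx=np.array([.957,-.288,0]);H=np.array([.4936,-.2762,.164+.005])
im=robot.read_camera('scene').astype(float);t=robot.read_camera('top').astype(float)
cv2.imwrite('pics/raw_end.png',im[:,:,::-1]);cv2.imwrite('pics/raw_endt.png',t[:,:,::-1])
# predicted wire outline against brightness change vs the start picture
s0=cv2.imread('pics/raw_s0.png')[:,:,::-1].astype(float)
d=np.abs(im-s0).sum(2)[95:190,225:325]>50
n,l,s,c=cv2.connectedComponentsWithStats(d.astype(np.uint8))
i=1+s[1:,4].argmax();print('changed blob',s[i,:4]+[225,95,0,0],s[i,4])
P=[H+a*xx+b*y+[0,0,z] for a in(-.054,.027) for b in(-.047,.047) for z in(-.09,-.044)]+[H+b*y+[0,0,.006] for b in(-.048,.048)]
q=proj('scene',np.array(P));print('predicted box',q.min(0),q.max(0)-q.min(0))
print('handle ends',proj('scene',np.array(P[-2:])))
E
python3 chk.py
```

```text
clk 24.65 tcp [ 0.4191 -0.1533  0.2964] yawY 163.1 F [ 1.6  0.2 -0.5] gap 0.277 gf 0.0
shift [ 2.49 -3.54  4.62] turn -0.02
changed blob [225 127 100  63] 4220
predicted box [246.1685 131.6082] [54.5011 57.3207]
handle ends [[253.935  131.6082]
 [282.2453 146.2395]][ WARN:0@3.027] global loadsave.cpp:1063 imwrite_ Unsupported depth image for selected encoder is fallbacked to CV_8U.
```

{"fn": "arm_command", "kwargs": {"rows": [{"xyz":[-1.5,0,0],"turn":0},{"xyz":[-3,0,0],"turn":0},{"xyz":[-4.5,0,0],"turn":0},{"xyz":[-6,0,0],"turn":0},{"xyz":[-6,0,0],"turn":0}]}}

```text
clock: 25.25
eef_pos: [0.4743, 0.0222, 0.295]
eef_rot: [0.001, -0.599, 0.801, -0.0]
ft_force: [-0.3, -0.4, 0.1]
finger_gap: 0.273
finger_force: 0.0
```

{"fn": "arm_command", "kwargs": {"rows": [{"xyz":[0,0,0],"turn":0},{"xyz":[0,0,0],"turn":0},{"xyz":[0,0,0],"turn":0},{"xyz":[0,0,0],"turn":0},{"xyz":[0,0,0],"turn":0}]}}

```text
clock: 25.75
eef_pos: [0.4726, 0.0181, 0.2945]
eef_rot: [0.0, -0.596, 0.803, -0.0]
ft_force: [0.4, 0.1, 0.9]
finger_gap: 0.277
finger_force: 0.0
```

```bash
cat > chk2.py <<'E'
from h import *
from scipy.optimize import differential_evolution as DE
from scipy.ndimage import map_coordinates as mc
a=robot.read_camera('scene').astype(float)
for k in range(5): b=robot.read_camera('scene').astype(float)
print('motion',np.abs(a-b)[100:200,235:320].max(2).mean(),np.abs(a-b)[300:400,0:85].max(2).mean(), 'clk',robot.observe()['clock'])
cv2.imwrite('pics/raw_end.png',b[:,:,::-1].astype(np.uint8))
s0=cv2.imread('pics/raw_s0.png')[:,:,::-1].astype(float)
g=cv2.GaussianBlur(b,(0,0),.6);
H0=np.array([.4936,-.2762,.169]);B=np.array([[.957,.288,0],[-.288,.957,0],[0,0,1]]).T
# silhouette of back wall + handle + straps; score = inside colour uniform, brighter/darker contrast across edges
def edges(p):
    R0=R.from_euler('xyz',[p[0],p[1],p[2]]).as_matrix();M=lambda P:(np.array(P)@R0.T)@B.T+H0+B@np.array([p[3],p[4],p[5]])
    z=lambda v:v-.09
    L=[([0,-.048,z(.096)],[0,.048,z(.096)]),([.027,-.047,z(.046)],[.027,.047,z(.046)]),([.027,-.047,z(0)],[.027,.047,z(0)]),([.027,-.047,z(0)],[.027,-.047,z(.046)]),([.027,.047,z(0)],[.027,.047,z(.046)]),([0,-.048,z(.046)],[0,-.048,z(.096)]),([0,.048,z(.046)],[0,.048,z(.096)])]
    return [(M(u),M(v)) for u,v in L]
gm=np.sqrt(sum(cv2.Sobel(g[:,:,c],cv2.CV_64F,1,0)**2+cv2.Sobel(g[:,:,c],cv2.CV_64F,0,1)**2 for c in range(3)))
t=np.linspace(.03,.97,25)[:,None]
def cost(p):
    P=np.vstack([u+t*(v-u) for u,v in edges(p)]);q=proj('scene',P)
    return -np.minimum(mc(gm,[q[:,1],q[:,0]],order=1),200).mean()
for s in(1,2,3):
    r=DE(cost,[(-.5,.5),(-.4,.4),(-.3,.3),(-.02,.02),(-.02,.02),(-.006,.006)],seed=s,maxiter=80,popsize=12);print(r.x,r.fun)
print('nominal',cost(np.zeros(6)))
E
python3 chk2.py
```

```text
motion 3.4249411764705884 3.398705882352941 clk 26.05
[ 0.2299 -0.3961  0.2075  0.0079 -0.0162 -0.006 ] -144.66983246977404
[-0.1481  0.0174 -0.3    -0.0004  0.0024  0.    ] -141.5149013777394
[ 0.2108 -0.28    0.2477  0.0065 -0.0179 -0.0045] -143.73024412130073
nominal -109.51658113381023
```

```bash
sed -e '/^for s in/,$d' -e '/^for k/,/^cv2.imwrite/d' -e "s/^a=.*/b=cv2.imread('pics\/raw_end.png')[:,:,::-1].astype(float);tp=robot.read_camera('top').astype(float)/" chk2.py > c3.py
cat >> c3.py <<'E'
G={}
for n,im in(('scene',b),('top',tp)):
    g=cv2.GaussianBlur(im,(0,0),.6);G[n]=np.sqrt(sum(cv2.Sobel(g[:,:,c],cv2.CV_64F,1,0)**2+cv2.Sobel(g[:,:,c],cv2.CV_64F,0,1)**2 for c in range(3)))
def cost(p):
    E=edges(p);f=0
    for n,use in(('scene',E),('top',E[:2])):
        q=proj(n,np.vstack([u+t*(v-u) for u,v in use]));f-=np.minimum(mc(G[n],[q[:,1],q[:,0]],order=1),200).mean()
    return f
for s in(1,2,3):
    r=DE(cost,[(-.5,.5),(-.5,.5),(-.3,.3),(-.015,.015),(-.015,.015),(-.004,.004)],seed=s,maxiter=80,popsize=12);print(r.x,r.fun)
print(cost(np.zeros(6)))
E
python3 c3.py
```

```text
[ 0.0518  0.0318 -0.2959  0.0081 -0.0057  0.0033] -311.8342212508154
[ 0.162  -0.0316 -0.2996  0.0082 -0.0077  0.0036] -314.84005022967744
[ 0.1556 -0.0383 -0.2931  0.0082 -0.0076  0.0036] -314.0094345790623
-252.3691546672535
```

The scoop is at rest on the hook. The two-camera fit gives a tilt of about 0.16 rad and handle offsets of about 8 mm, all within limits, and all six shells are in the bin. I hand in.

```bash
python3 -c "
from rig import robot
print(robot.sign_off())"
```

```text
the job is handed in; nothing more can be done
None
```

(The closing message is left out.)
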